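# Close the snack canister, keep its outer lid in hand

### The arm

A 6-joint arm with a two-finger parallel gripper is mounted at the origin on the work surface. World frame = base frame: x ahead of the robot, y to its left, z up, the work surface at z = 0. Lengths are in mm, angles in rad, forces in N, time in s.
With the tool pointing down it reaches from about 275 to 1000 mm from the base axis. Payload 8.4 kg.
Tool frame: the origin (TCP) lies on the front face of the gripper's body, between the roots of the fingers; the fingertips stand 73 mm ahead of it and the grasp point (between the pads) lies 54 mm ahead of it; z points along the fingers, y is the direction in which the jaws open and shut (so a half turn about z gives the same grasp; the last joint's range is limited). The gripper opens to 85 mm and grips with 20 to 120 N. Pads are 22 mm wide; open, the fingers measure 114 mm over their backs; the gripper's body (76 mm by 85 mm) begins 54 mm behind the grasp point. The pads swing forward as they close: fully open they stand 13 mm farther back than shut.
Start: joints at [-1.142, 0.353, 1.633, -0, 1.155, -0.002], TCP at [260.998, -567.899, 303.881] pointing down, gripper open.
Joint ranges: [-2.63, 2.63], [-0.92, 2.1], [0.06, 2.66], [-1.3, 4.44], [0, 2.69], [-3.02, 3.02]. Speed limits (rad/s): [2.22, 2.22, 2.79, 3.14, 3.14, 3.14].

### API

Orientations are given as [roll, pitch, yaw] about the fixed x, y, z axes, in that order (R = Rz(yaw) Ry(pitch) Rx(roll)).
In Python, from rig import status, cams, order gives the robot as it stands. The module is installed in compiled form; this text tells all that it offers.
- The arm moves only by the shell command python3 -m creep 'ROWS' [OPENING] [FORCE]. ROWS is JSON, a list of rows, each a list of 6 numbers: the shift along the tool's x, y, z in units of 0.1 m (1.0 is 0.1 m), then the turn, a rotation vector about the tool's x, y, z in units of pi rad (1.0 is pi rad). A call has 1 to 8 rows; each row shifts and turns the commanded pose from where the row before left it, along the tool's axes as they then stand; what a row does not reach is not made up. A row lasts 1/12 s, in which the tool goes at most 41.7 mm and 7.16 degrees, less where a joint would pass 70% of its speed; a pose out of reach is approached as far as the arm can. A call with a number of a shift or a turn outside -1 to 1 is refused whole. A call with a gripper value outside its range is refused whole. OPENING is the closure, from -1 (fully open) to 1 (shut), set as the call begins (- or left out, the last holds). The fingers move at their own pace and stop on an object; FORCE is the grip in N (left out, the last holds). Time passes only in rows, so rows that do not move let the fingers close. It gives the time, the measured TCP pose, the force and the opening at its end, in the units of the state.
- status.sense(): the state, without advancing time (a new reading comes with each control period).
- cams.grab_frame(name): name is "scene" or "top"; returns a dict with "pixels" (480x640x3 uint8, red, green, blue), "mtx" (3x3 intrinsics, pixels), "T" (4x4, takes a point from camera to world coordinates). Camera axes: x right, y up, looking along -z (the intrinsics and any distortion apply to the point x, -y, -z); pixel columns grow to the right and rows downward; lengths in mm; the calibration is good to about 2 mm. A picture is of the moment at which its call begins. There is no depth.
- order.sign_off(): hands the job in, once; it reports no verdict.
The state is a dict: "clock": time; "qpos": joint angles; "qvel": joint speeds; "joint_efforts": joint torques, N m; "eef_pos": TCP position; "tcp_rot": TCP orientation; "contact_force": force on the tool from outside, world axes, zero at the start; "wrist_torque": the same for the moment, N m; "opening": opening from 0.0 (shut) to 1.0 (fully open).
Only numpy, scipy, OpenCV 4.12 (cv2) and the standard library are available. Lean on these libraries where they do the work, as an engineer would, in place of code of your own. Each camera call takes 0.05 s, during which the arm holds its last target.

### The job

Close the green snack canister at the refreshment table: pull the long-handled dipper up out of it, stand it in the copper utensil pot and let go. Then take the two nested lids together by the inner lid's red knob, lower both gently onto the canister until the inner lid sits fully home, and let go (drop nothing on the way, never part the lids before that, leave the canister and pot where they stand, and leave everything else alone). Finally take the yellow outer lid alone by its collar, lift it straight off without disturbing the inner lid, and finish while still holding it, level and still, with its whole skirt clear above the top of the red knob, for the next canister.

Things in the scene. Friction and masses are not known exactly. Their poses are not given: they have to be found in the camera images.
- canister_rim (a point): centre of the mouth of the green round canister (80 outside, 72 inside, 70 high, wall 4, floor 6 thick, 0.6 kg), standing loose on the table. z up (sizes in mm)
- pot_rim (a point): centre of the mouth of the reddish-brown copper utensil pot (82 outside, 74 inside, 60 high, wall 4, floor 6 thick, 0.5 kg), standing loose on the table. z up (sizes in mm)
- dipper_handle (a point): middle of the dipper's dark wooden grip, on the handle's axis, 120 above the dipper's foot. The grip is round, 14 across, and runs from 90 to 150 above the foot; below it the handle is an 8 rod. The dipper stands upright in the canister. z points up along the handle; the cup's axis is 20 away from the handle's axis, along this point's +x (sizes in mm)
- dipper_cup (a point): centre of the dipper's cup, 14 above its foot, on the cup's axis; axes as dipper_handle. The dipper (60 g, 150 tall) is a flat-bottomed steel cup, 40 across and 28 high, with the upright handle fixed to its side (sizes in mm)
- inner_knob (a point): centre of the red knob of the white inner lid. The knob is an upright round barrel, 18 across and 32 tall, on a 12 stem; its lower end is 16 below this point, the lid's foot 52 below. Lifting it carries both lids. Seated on the canister this point is 38 above the rim. z up (sizes in mm)
- inner_lid: white inner lid (100 g), origin at its foot: plug 67 across, bevelled to 61 at the foot, 14 deep, that goes into the canister's mouth; flange 80 across, from 14 to 18 above the foot, that sits on the rim; knob's top 68 above the foot. At the start it stands on its plug on the table with the outer lid lying on its flange (sizes in mm)
- outer_collar (a point): centre of the round collar of the yellow outer lid: a tube 44 outside, 36 inside, 14 tall, round the inner lid's knob, which sticks out through it. While the lids are nested this point is 24 below inner_knob on the same axis and the collar's top 17 below it. z up (sizes in mm)
- outer_lid: yellow outer lid (60 g), origin at the underside of its disc, 10 below outer_collar. Disc 94 across, 3 thick; collar from 3 to 17 above the origin; skirt 89 inside, ending 10 below the origin. It rests on the inner lid's flange by weight only, centred to about 2 by a low cone, and lifts straight off (sizes in mm)
- canister: the green canister, origin at the centre of its foot
- pot: the copper pot, origin at the centre of its foot
- dipper: the dipper, origin under its cup's centre, at the foot
- jar: short amber glass jar with a black cap, 48 across, 60 high; origin at the centre of its foot; not part of the job (sizes in mm)
- bowl: white bowl, 70 across, 35 high; origin at the centre of its foot; not part of the job (sizes in mm)
- can_a: blue drinks can, 66 across, 115 high; origin at the centre of its foot; not part of the job (sizes in mm)
- can_b: another blue drinks can, 66 across, 115 high; origin at the centre of its foot; not part of the job (sizes in mm)
- bottle_a: blue drinks bottle with black label, 70 across, 200 high; origin at the centre of its foot; not part of the job (sizes in mm)
- bottle_b: another blue drinks bottle, 70 across, 200 high; origin at the centre of its foot; not part of the job (sizes in mm)
- cups: stack of white paper cups, 74 across, 82 high; origin at the centre of its foot; not part of the job (sizes in mm)

How it is judged (in metres and radians):
On the way, in this order (a step that is already met when the one before it is completed fails the run):
1. the dipper stands in the pot, let go (horizontal distance between dipper_cup and pot_rim below 0.032 m and height (world z) of dipper_cup below 0.032 m and angle between dipper_cup's own z axis and vertical below 0.5 rad and contact force between the fingers and dipper below 0.2 N), for 0.2 s.
2. both lids, still nested, sit on the canister, let go (horizontal distance between inner_knob and canister_rim below 0.006 m and height (world z) of inner_knob between 0.104 and 0.1115 m and angle between inner_knob's own z axis and vertical below 0.06 rad and z of outer_collar in the frame of inner_knob below -0.02 m and contact force between the fingers and inner_lid below 0.2 N and contact force between the fingers and outer_lid below 0.2 N), for 0.2 s.
At the end, for the whole second after the job is handed in: Inner lid seated (centred within 6 mm, height within 3.5 mm, tilt < 0.06 rad); dipper let go in the pot (tilt < 0.5 rad); fingers alone hold the outer lid with over 1 N, still, level within 0.3 rad, collar centre over 144 mm above the table (all of step 1 and horizontal distance between inner_knob and canister_rim below 0.006 m and height (world z) of inner_knob between 0.104 and 0.1115 m and angle between inner_knob's own z axis and vertical below 0.06 rad and height (world z) of outer_collar above 0.144 m and angle between outer_collar's own z axis and vertical below 0.3 rad and contact force between the fingers and outer_lid above 1 N and contact force between outer_lid and inner_lid below 0.1 N and contact force between outer_lid and canister below 0.1 N and contact force between outer_lid and pot below 0.1 N and contact force between outer_lid and dipper below 0.1 N and contact force between outer_lid and bottle_a below 0.1 N and contact force between outer_lid and bottle_b below 0.1 N and contact force between the fingers and inner_lid below 0.2 N and linear speed of outer_lid below 0.03 m/s and linear speed of inner_lid below 0.02 m/s and angle between canister_rim's own z axis and vertical below 0.05 rad); the arm keeps its last pose, push and grip.
It fails at once if the lids are parted while the inner lid is not seated on the canister (z of outer_collar in the frame of inner_knob above -0.015 m and not (horizontal distance between inner_knob and canister_rim below 0.006 m and height (world z) of inner_knob between 0.104 and 0.1115 m and angle between inner_knob's own z axis and vertical below 0.06 rad)).
It fails at once if the lids are dropped (contact force between the fingers and inner_lid below 0.05 N and contact force between the fingers and outer_lid below 0.05 N and height (world z) of inner_knob above 0.062 m and linear speed of inner_lid above 0.3 m/s).
It fails at once if the dipper is dropped (contact force between the fingers and dipper below 0.05 N and height (world z) of dipper_cup above 0.03 m and linear speed of dipper above 0.35 m/s).
It fails at once if the canister or the pot is pushed more than 30 mm or tipped (distance of any of canister_rim, pot_rim from where it was at the start of the episode above 0.03 m).
It fails at once if a bystander is moved more than 20 mm (distance of any of jar, bowl, can_a, can_b, bottle_a, bottle_b, cups from where it was at the start of the episode above 0.02 m).
It also fails if it takes over 72 s, if anything falls off the work surface, if the arm or the gripper's body presses on something with over 40 N, if the wrist force passes 120 N, or if a joint passes its speed limit or range.

## Working session

There is one attempt and no reset: what is moved stays moved. The work goes in short steps, Python scripts to look and compute and a shell command to move; the robot and the scene stay as the last step left them, time stands still between calls to the robot, and variables do not carry over. Pictures are saved under pics/ and viewed, and the job is handed in when it is done.

```bash
mkdir -p pics; ls; python3 - <<'E'
from rig import status,cams,order
import cv2
print(status.sense())
for n in("scene","top"):
    f=cams.grab_frame(n);print(n,f["mtx"],f["T"],[k for k in f])
    cv2.imwrite(f"pics/{n}0.png",f["pixels"][:,:,::-1])
E
```

```text
pics
{'clock': 0.0, 'qpos': array([-1.14238835e+00,  3.53675864e-01,  1.63415940e+00, -8.94234439e-06,
        1.15521470e+00, -2.38510303e-03]), 'qvel': array([ 6.71448161e-04, -1.11151363e-03, -6.02917389e-04,  3.06762342e-05,
       -1.31529775e-03, -1.07680929e-03]), 'joint_efforts': array([-1.51813358e-03, -6.05259347e+01, -3.42061543e+01, -1.33713456e-04,
        9.49459733e-03, -4.19044213e-06]), 'eef_pos': array([ 260.83822072, -567.53700882,  303.13349646]), 'tcp_rot': array([-3.14013533e+00,  4.70007730e-06,  4.30796698e-01]), 'contact_force': array([-0.67164106,  0.45919232,  0.39696133]), 'wrist_torque': array([-0.0157352 , -0.01371446, -0.01401335]), 'opening': 0.9970522254406484}
scene [[544.17098083   0.         313.09868273]
 [  0.         544.17098083 238.59062378]
 [  0.           0.           1.        ]] [[ 2.53122581e-01 -5.76414096e-01  7.76965732e-01  1.68326499e+03]
 [ 9.67155271e-01  1.70055988e-01 -1.88922321e-01 -2.53959294e+02]
 [-2.32301862e-02  7.99267009e-01  6.00526941e-01  9.57279063e+02]
 [ 0.00000000e+00  0.00000000e+00  0.00000000e+00  1.00000000e+00]] ['pixels', 'mtx', 'T']
top [[500.6811759    0.         320.92119997]
 [  0.         500.6811759  240.84321553]
 [  0.           0.           1.        ]] [[ 8.55364311e-03  9.94951597e-01 -9.99907783e-02  4.87754889e+02]
 [-9.99907627e-01  9.56655707e-03  9.65497274e-03  1.39040058e+01]
 [ 1.05627980e-02  9.98989567e-02  9.94941519e-01  1.15405442e+03]
 [ 0.00000000e+00  0.00000000e+00  0.00000000e+00  1.00000000e+00]] ['pixels', 'mtx', 'T']
```

View pics/scene0.png

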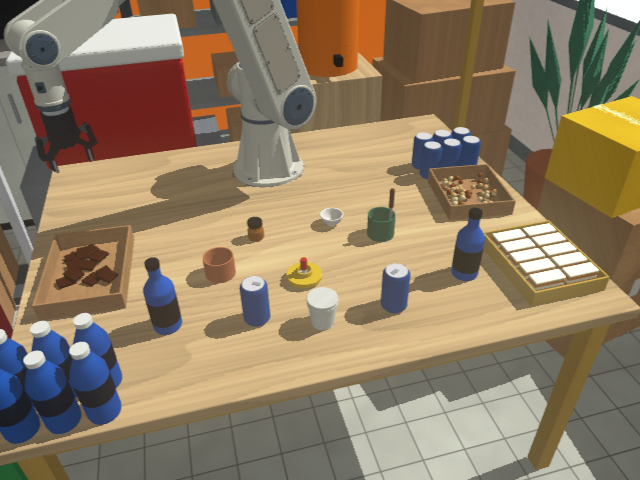

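View pics/top0.png

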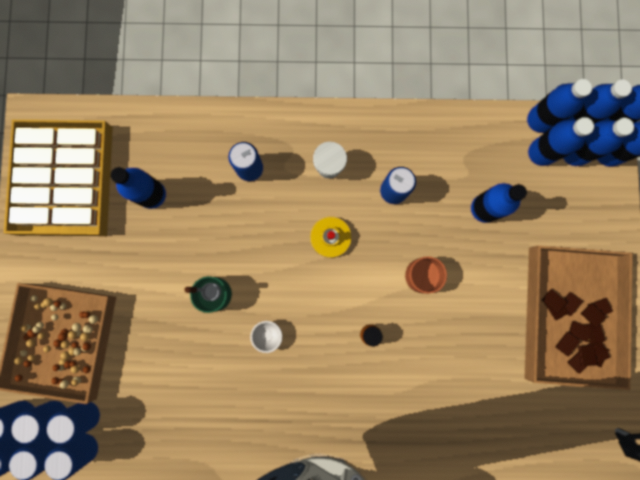

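```bash
cat > h.py <<'E'
import numpy as np,cv2
from rig import status,cams,order
from scipy.spatial.transform import Rotation as R
def ray(f,uv):
    K,T=f["mtx"],f["T"]
    d=np.linalg.inv(K)@np.array([uv[0],uv[1],1.]); d=np.array([d[0],-d[1],-d[2]])
    return T[:3,3],T[:3,:3]@(d/np.linalg.norm(d))
def tri(a,b,ua,ub):
    A=np.zeros((3,3));r=np.zeros(3);L=[ray(a,ua),ray(b,ub)]
    for o,d in L:
        P=np.eye(3)-np.outer(d,d);A+=P;r+=P@o
    p=np.linalg.solve(A,r)
    return p,[np.linalg.norm(np.cross(p-o,d)) for o,d in L]
def atz(f,uv,z):
    o,d=ray(f,uv);return o+d*(z-o[2])/d[2]
def proj(f,p):
    T=f["T"];c=T[:3,:3].T@(np.asarray(p,float)-T[:3,3]);c=np.array([c[0],-c[1],-c[2]]);q=f["mtx"]@c;return q[:2]/q[2]
def crop(f,x,y,w,h,s,name):
    c=f["pixels"][y:y+h,x:x+w,::-1];cv2.imwrite(name,cv2.resize(c,None,fx=s,fy=s,interpolation=cv2.INTER_CUBIC))
def S():
    s=status.sense();r=s["tcp_rot"]
    print(round(s["clock"],2),s["eef_pos"].round(1),r.round(4),s["contact_force"].round(1),round(s["opening"],3));return s
E
python3 - <<'E'
from h import *
a=cams.grab_frame("scene");b=cams.grab_frame("top")
crop(a,350,180,80,70,7,"pics/s_can.png");crop(b,175,260,80,70,7,"pics/t_can.png")
crop(a,190,230,150,70,5,"pics/s_pot.png");crop(b,300,205,160,100,5,"pics/t_pot.png")
E
cd pics; python3 -c "
import cv2,numpy as np
cv2.imwrite('c1.png',np.vstack([cv2.imread('s_pot.png'),0*cv2.imread('s_pot.png')[:10]]))"
```

```text
(no output)
```

View pics/s_can.png

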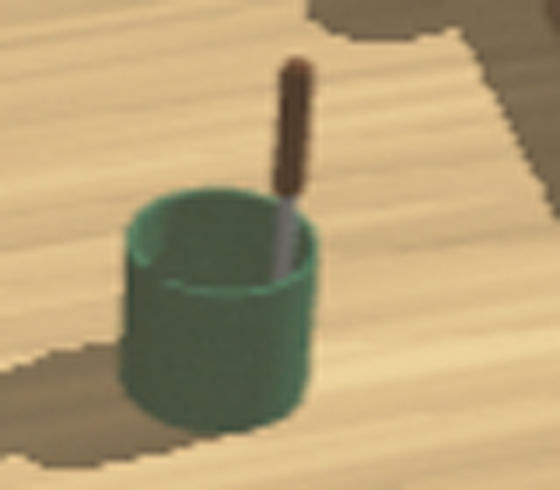

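View pics/t_can.png

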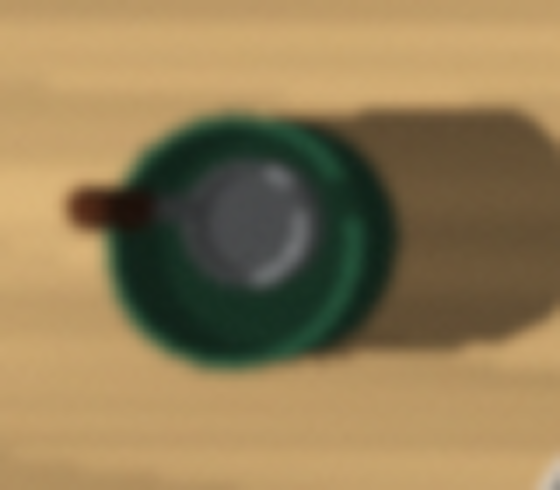

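View pics/s_pot.png

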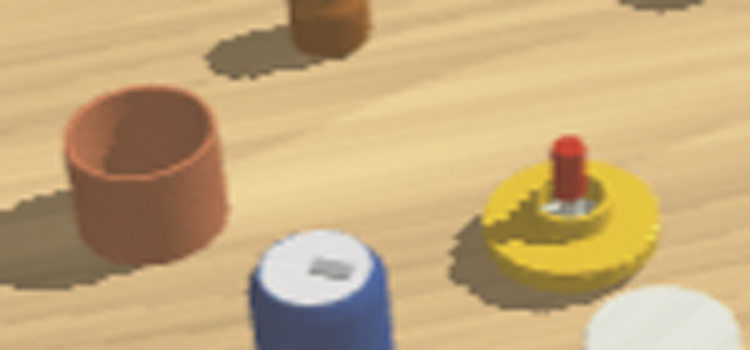

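View pics/t_pot.png

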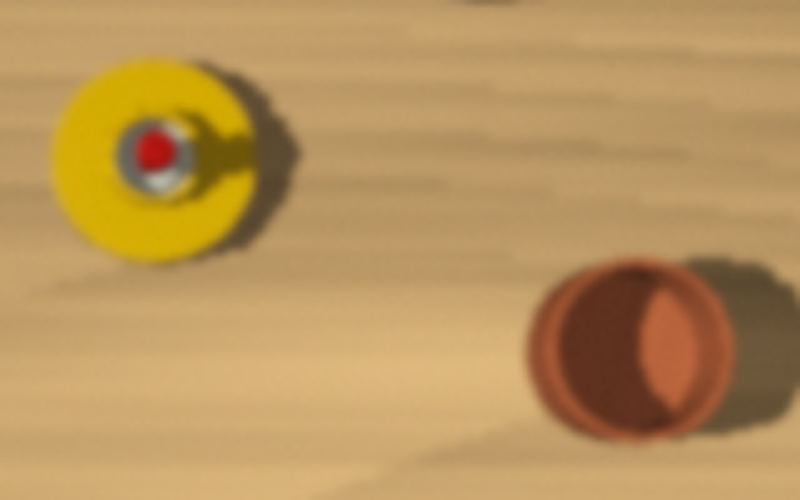

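```bash
cat >> h.py <<'E'
def circ(f,img,c,r,off,s,col):
    pts=[ (proj(f,[c[0]+r*np.cos(t),c[1]+r*np.sin(t),c[2]])-off+.5)*s-.5 for t in np.linspace(0,2*np.pi,60)]
    cv2.polylines(img,[np.round(pts).astype(int)],True,col,1)
def px(u,x,y,s): return (x+(u[0]+.5)/s-.5, y+(u[1]+.5)/s-.5)
E
python3 - <<'E'
from h import *
a=cams.grab_frame("scene");b=cams.grab_frame("top")
P={}
def go(n,sa,sb,ua,ub):
    p,e=tri(a,b,px(ua,*sa),px(ub,*sb));P[n]=p;print(n,p.round(1),np.round(e,1))
sc=(350,180,7);tc=(175,260,7);sp=(190,230,5);tp=(300,205,5)
go("can",sc,tc,(222,242),(237,240))
go("grip top",sc,tc,(297,64),(80,207))
go("grip bot",sc,tc,(289,190),(140,209))
go("pot",sp,tp,(141,133),(645,350))
go("knobtop",sp,tp,(569,146),(156,151))
go("yellow",sp,tp,(572,221),(154,161))
print("cup top at z34", atz(b,px((250,223),*tc),34))
E
```

```text
can [479.7 242.9  71.5] [0.9 0.9]
grip top [488.9 267.5 158.3] [2.2 2.2]
grip bot [488.9 266.6  98.4] [0.7 0.7]
pot [ 525.7 -233.3   59.6] [0.4 0.4]
knobtop [610.1 -19.3  67.9] [1.2 1.2]
yellow [611.2 -19.7  17.7] [1.1 1.1]
cup top at z34 [485.06159004 247.75961626  34.        ]
```

```bash
python3 -m creep '[[0,0,0,0,0,0.0343],[0,0,0,0,0,0.0343],[0,0,0,0,0,0.0343],[0,0,0,0,0,0.0342]]' -1 40; python3 -m creep '[[0.1,-0.38,0,0,0,0],[0.1,-0.38,0,0,0,0],[0.1,-0.38,0,0,0,0],[0.1,-0.38,0,0,0,0],[0.1,-0.38,0,0,0,0],[0.1,-0.38,0,0,0,0],[0.1,-0.38,0,0,0,0],[0.1,-0.38,0,0,0,0]]'
```

```text
clock: 0.63
eef_pos: [261.0, -567.9, 303.8]
tcp_rot: [-3.141, 0.0, -0.005]
contact_force: [0.7, 0.7, 0.0]
opening: 1.002
clock: 1.3
eef_pos: [340.9, -262.2, 304.0]
tcp_rot: [3.141, -0.0, -0.0]
contact_force: [2.3, 0.5, 0.5]
opening: 1.003
```

```bash
python3 -m creep '[[0.1,-0.38,0,0,0,0],[0.1,-0.38,0,0,0,0],[0.1,-0.38,0,0,0,0],[0.1,-0.38,0,0,0,0],[0.1,-0.38,0,0,0,0],[0.1,-0.38,0,0,0,0],[0.1,-0.38,0,0,0,0]]'; python3 -m creep '[[0.1,-0.38,0,0,0,0],[0.11,-0.38,0,0,0,0],[0.11,-0.38,0,0,0,0],[0.11,-0.38,0,0,0,0],[0.11,-0.38,0,0,0,0],[0.12,-0.38,0,0,0,0],[0.12,-0.38,0,0,0,0],[0,0,0,0,0,0]]'; python3 - <<'E'
from h import *
a=cams.grab_frame("scene");b=cams.grab_frame("top");S()
crop(a,300,90,160,150,4,"pics/s1.png");crop(b,120,230,160,120,5,"pics/t1.png")
E
```

```text
clock: 1.88
eef_pos: [411.0, 4.1, 304.2]
tcp_rot: [3.142, -0.001, 0.0]
contact_force: [0.5, -1.3, 0.3]
opening: 0.999
clock: 2.55
eef_pos: [490.7, 274.0, 304.0]
tcp_rot: [-3.138, -0.002, 0.003]
contact_force: [-0.2, -0.6, -0.2]
opening: 0.997
2.65 [488.9 269.4 303.4] [3.1412e+00 6.0000e-04 2.5000e-03] [0.1 0.2 0.7] 0.998
```

View pics/s1.png

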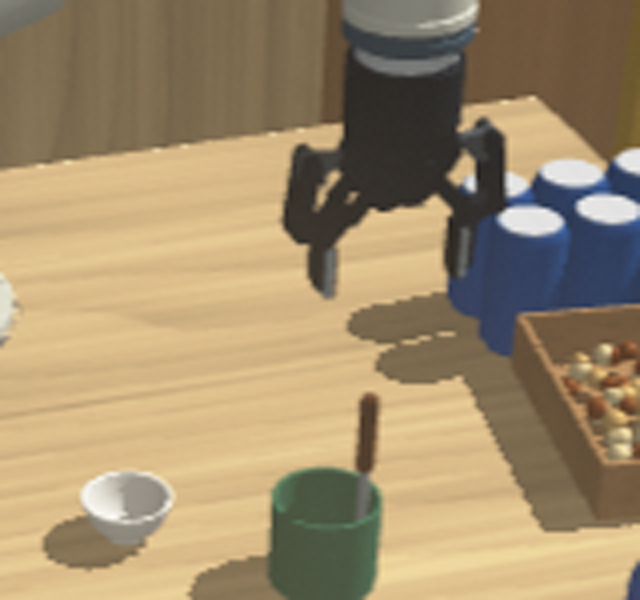

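View pics/t1.png

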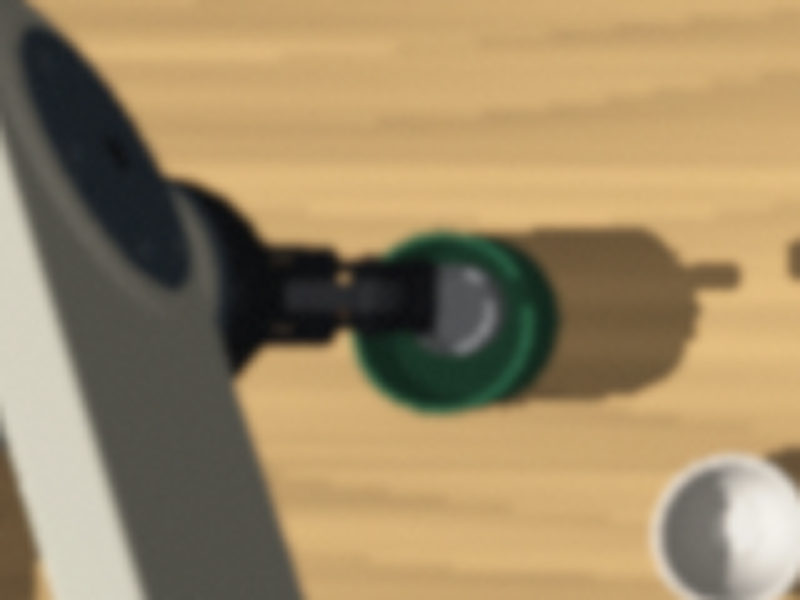

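The gripper hangs above the canister, with the handle at scene-crop (368,430) and the jaws either side of it along y. I'll descend 123 mm.

```bash
python3 -m creep '[[0,0.024,0.2,0,0,0],[0,0,0.25,0,0,0],[0,0,0.25,0,0,0],[0,0,0.2,0,0,0],[0,0,0.2,0,0,0],[0,0,0.13,0,0,0],[0,0,0,0,0,0],[0,0,0,0,0,0]]'; python3 -m creep '[[0,0,0,0,0,0],[0,0,0,0,0,0],[0,0,0,0,0,0],[0,0,0,0,0,0],[0,0,0,0,0,0],[0,0,0,0,0,0]]' 1 40;python3 - <<'E'
from h import *
a=cams.grab_frame("scene");S()
crop(a,330,120,110,130,5,"pics/s2.png")
E
```

```text
clock: 3.32
eef_pos: [488.5, 264.6, 180.7]
tcp_rot: [3.141, 0.002, -0.001]
contact_force: [-0.1, -0.6, 0.7]
opening: 0.999
clock: 3.82
eef_pos: [489.0, 265.8, 181.2]
tcp_rot: [-3.141, -0.0, 0.0]
contact_force: [0.7, -1.8, -0.5]
opening: 0.154
3.87 [489.  265.8 181.1] [-3.1414e+00 -3.0000e-04  1.0000e-04] [-0.3 -0.1  0.4] 0.154
```

View pics/s2.png

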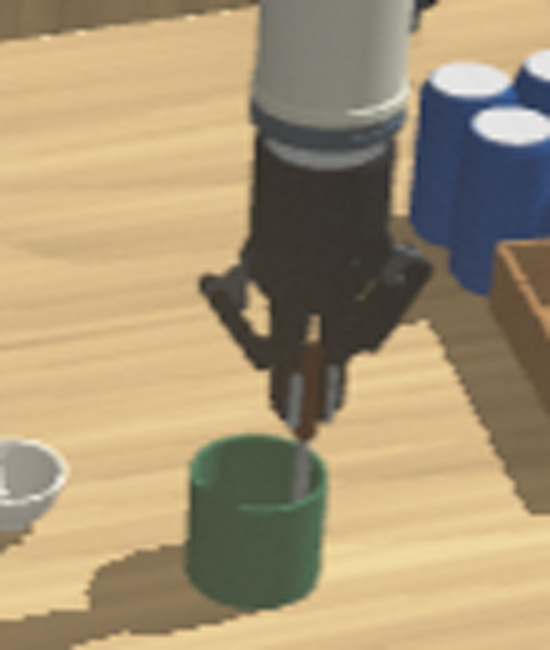

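The grip sits between the pads at (312,385), and the opening of 0.154 (about 13 mm) fits a 14 mm grip. I'll lift.

```bash
python3 -m creep '[[0,0,0,0,0,0],[0,0,-0.1,0,0,0],[0,0,-0.2,0,0,0],[0,0,-0.2,0,0,0],[0,0,-0.2,0,0,0],[0,0,-0.3,0,0,0],[0,0,-0.2,0,0,0],[0,0,0,0,0,0]]';python3 - <<'E'
from h import *
a=cams.grab_frame("scene");S()
crop(a,330,90,110,150,5,"pics/s3.png")
E
```

```text
clock: 4.53
eef_pos: [490.6, 266.6, 306.0]
tcp_rot: [-3.138, -0.006, 0.0]
contact_force: [0.2, 0.2, -0.5]
opening: 0.151
4.58 [489.9 266.2 303.7] [-3.1393e+00 -4.2000e-03  1.0000e-04] [-0.4  0.2 -1.5] 0.151
```

View pics/s3.png

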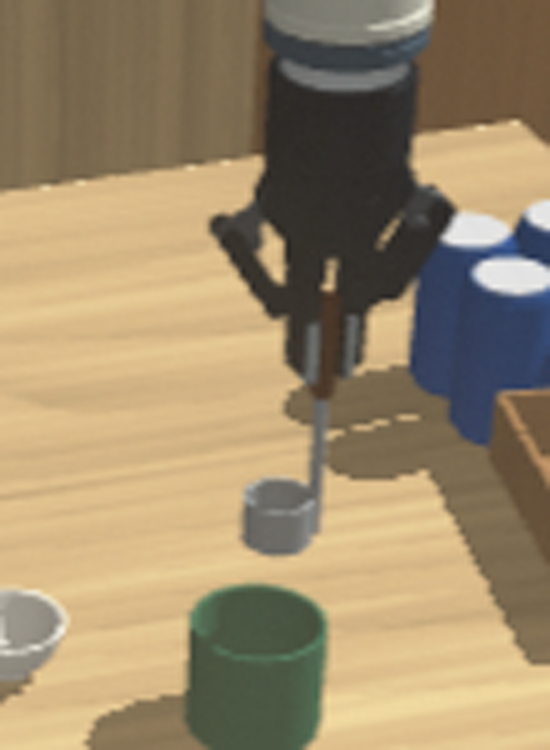

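The dipper is clear above the canister, with its foot at (280,545). I'll carry it to the pot.

```bash
python3 -m creep '[[0.025,0.15,0,0,0,0],[0.025,0.3,0,0,0,0],[0.025,0.3,0,0,0,0],[0.025,0.3,0,0,0,0],[0.025,0.3,0,0,0,0],[0.025,0.3,0,0,0,0],[0.025,0.3,0,0,0,0],[0.025,0.3,0,0,0,0]]'; python3 -m creep '[[0.025,0.3,0,0,0,0],[0.025,0.3,0,0,0,0],[0.025,0.3,0,0,0,0],[0.025,0.3,0,0,0,0],[0.025,0.3,0,0,0,0],[0.025,0.3,0,0,0,0],[0.025,0.3,0,0,0,0],[0.025,0.3,0,0,0,0]]'; python3 -m creep '[[0,0.15,0,0,0,0],[0,0,0,0,0,0],[0,0,0,0,0,0],[0,0,0,0,0,0]]' ;python3 - <<'E'
from h import *
a=cams.grab_frame("scene");b=cams.grab_frame("top");S()
crop(a,170,150,120,140,5,"pics/s4.png");crop(b,380,220,120,100,6,"pics/t4.png")
E
```

```text
clock: 5.25
eef_pos: [508.1, 39.3, 299.9]
tcp_rot: [3.141, 0.002, 0.0]
contact_force: [1.5, -0.1, -1.3]
opening: 0.155
clock: 5.92
eef_pos: [528.2, -200.6, 299.7]
tcp_rot: [-3.141, 0.002, 0.0]
contact_force: [1.3, 0.7, -0.9]
opening: 0.151
clock: 6.25
eef_pos: [528.5, -213.3, 300.2]
tcp_rot: [-3.141, 0.001, 0.0]
contact_force: [0.5, 0.6, -0.7]
opening: 0.15
6.35 [ 528.8 -213.   300.6] [-3.141e+00  6.000e-04  1.200e-03] [-0.4  0.3 -0.1] 0.148
```

View pics/s4.png

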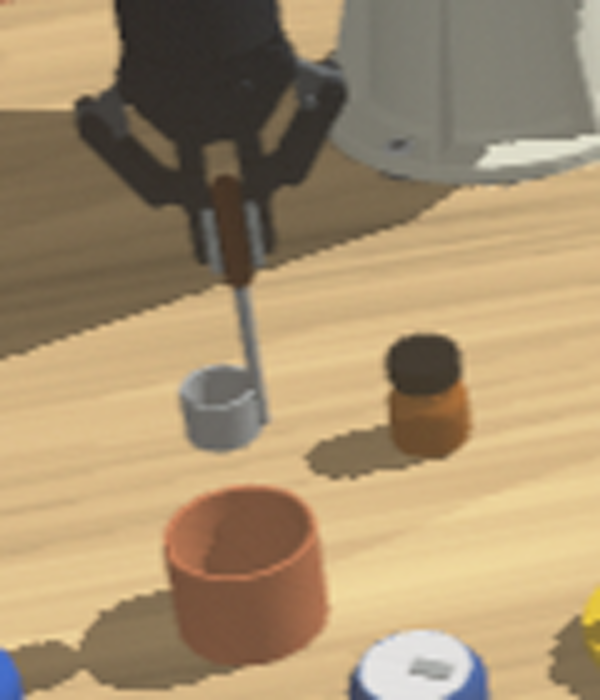

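View pics/t4.png

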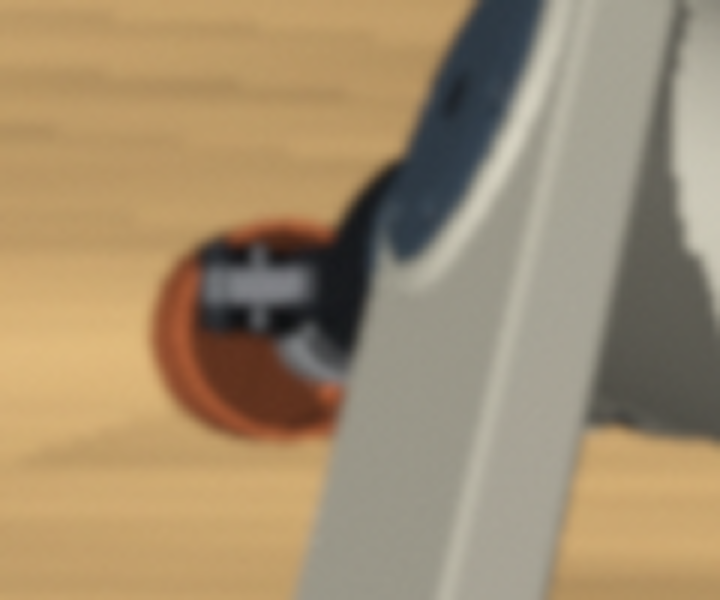

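The dipper hangs over the pot, with the cup at scene-crop (222,407) and the pot rim at (243,532). This agrees with the projected plan, so I'll lower it 118 mm.

```bash
python3 -m creep '[[0,0,0.2,0,0,0],[0,0,0.25,0,0,0],[0,0,0.2,0,0,0],[0,0,0.2,0,0,0],[0,0,0.15,0,0,0],[0,0,0.1,0,0,0],[0,0,0.07,0,0,0],[0,0,0,0,0,0]]'; python3 -m creep '[[0,0,0,0,0,0],[0,0,0,0,0,0]]'; python3 - <<'E'
from h import *
a=cams.grab_frame("scene");S()
crop(a,170,150,120,140,5,"pics/s5.png")
E
```

```text
clock: 7.02
eef_pos: [528.6, -213.5, 182.8]
tcp_rot: [-3.141, 0.002, 0.001]
contact_force: [0.0, -0.4, -0.2]
opening: 0.15
clock: 7.18
eef_pos: [529.5, -214.3, 184.8]
tcp_rot: [3.141, -0.001, 0.0]
contact_force: [-0.1, -0.2, -0.8]
opening: 0.149
7.23 [ 529.5 -214.4  184.9] [ 3.141e+00 -1.500e-03  2.000e-04] [ 0.4 -0.7  0. ] 0.151
```

View pics/s5.png

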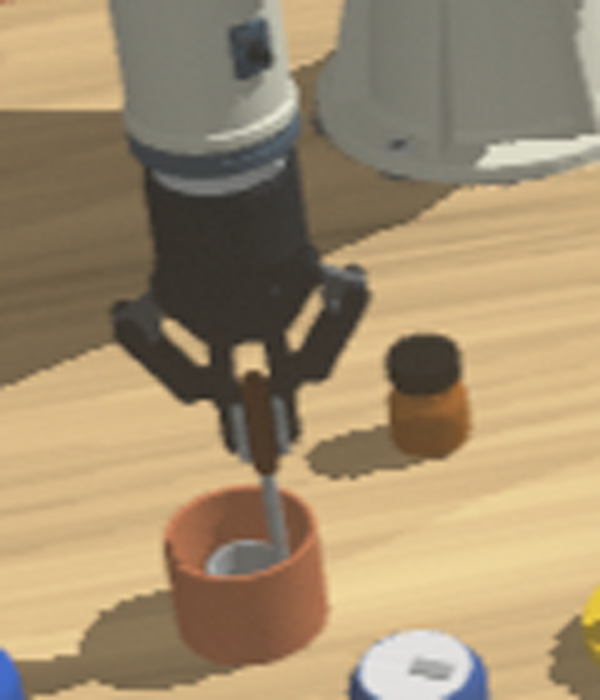

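```bash
python3 -m creep '[[0,0,0.02,0,0,0],[0,0,0.01,0,0,0],[0,0,0,0,0,0],[0,0,0,0,0,0]]'; python3 -m creep '[[0,0,0,0,0,0],[0,0,0,0,0,0]]' ; python3 -m creep '[[0,0,0,0,0,0],[0,0,0,0,0,0],[0,0,0,0,0,0],[0,0,0,0,0,0],[0,0,0,0,0,0],[0,0,0,0,0,0],[0,0,0,0,0,0]]' -1; python3 - <<'E'
from h import *
a=cams.grab_frame("scene");S()
crop(a,170,150,120,140,5,"pics/s6.png")
E
```

```text
clock: 7.57
eef_pos: [529.0, -214.4, 181.0]
tcp_rot: [3.141, -0.0, -0.0]
contact_force: [-0.4, -0.1, -0.3]
opening: 0.143
clock: 7.73
eef_pos: [529.1, -214.4, 181.0]
tcp_rot: [3.141, -0.0, 0.0]
contact_force: [-0.0, 0.8, 1.0]
opening: 0.152
clock: 8.32
eef_pos: [529.0, -214.3, 180.9]
tcp_rot: [-3.142, 0.0, 0.0]
contact_force: [-0.3, -0.5, -0.7]
opening: 1.002
8.37 [ 529.  -214.3  180.9] [-3.1416e+00 -0.0000e+00  1.0000e-04] [-0.1  0.7 -0. ] 1.002
```

View pics/s6.png

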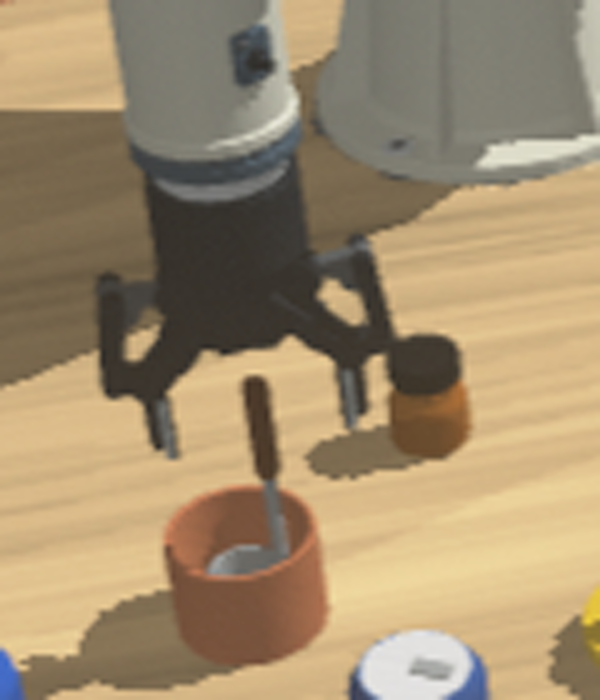

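The dipper stands in the pot, released and upright: grip at (258,425), cup at (245,560). I'll go up and over to the lids.

```bash
python3 -m creep '[[0,0,-0.2,0,0,0],[0,0,-0.3,0,0,0],[0,0,-0.3,0,0,0],[0.15,-0.35,-0.1,0,0,0],[0.15,-0.35,0,0,0,0],[0.15,-0.35,0,0,0,0],[0.15,-0.35,0,0,0,0],[0.15,-0.35,0,0,0,0]]'; python3 -m creep '[[0.06,-0.2,0,0,0,0],[0,0,0,0,0,0],[0,0,0,0,0,0],[0,0,0,0,0,0],[0,0,0,0,0,0]]' ; python3 - <<'E'
from h import *
a=cams.grab_frame("scene");b=cams.grab_frame("top");S()
crop(a,240,150,130,150,5,"pics/s7.png");crop(b,280,190,120,100,6,"pics/t7.png")
E
```

```text
clock: 9.03
eef_pos: [604.4, -37.7, 271.2]
tcp_rot: [3.142, -0.0, -0.0]
contact_force: [0.2, -0.5, -0.3]
opening: 0.998
clock: 9.45
eef_pos: [609.5, -20.3, 270.8]
tcp_rot: [3.141, 0.0, -0.001]
contact_force: [-0.3, -0.7, -0.9]
opening: 0.999
9.55 [609.6 -20.4 270.9] [ 3.1415e+00  1.0000e-04 -1.4000e-03] [-1.  -0.4  0. ] 1.002
```

View pics/s7.png

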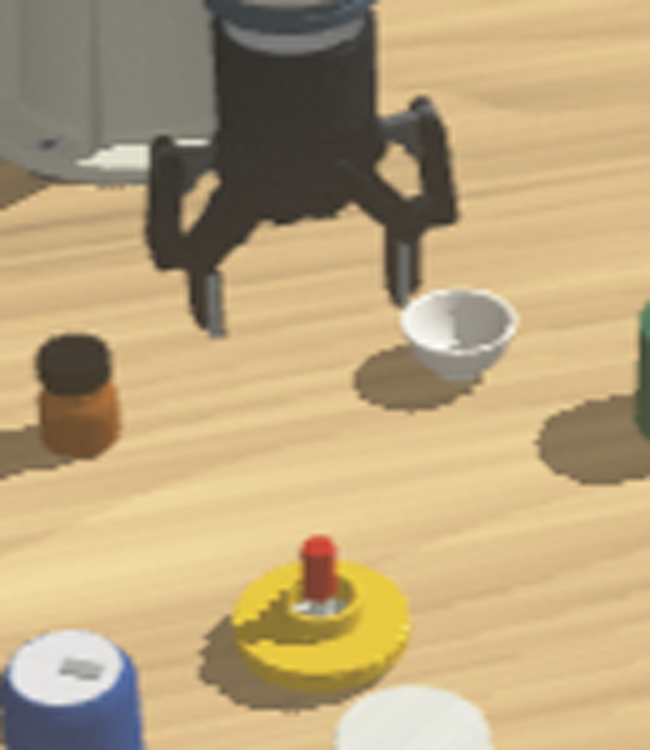

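View pics/t7.png

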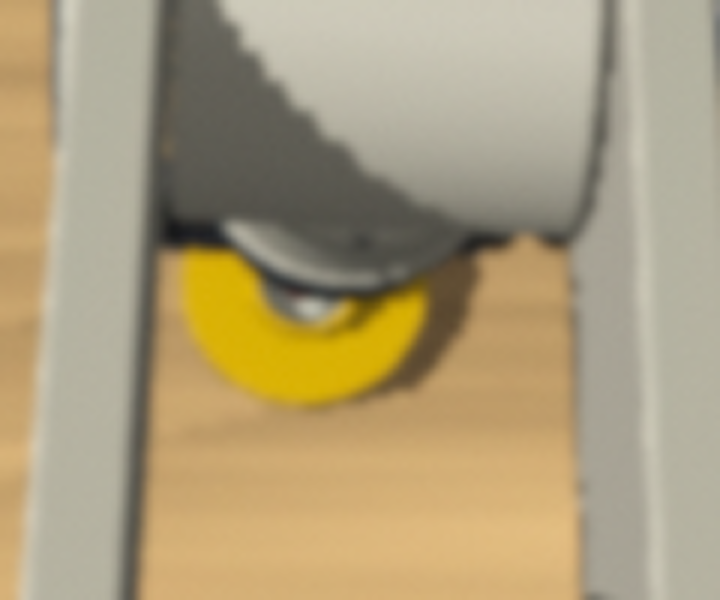

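The lids are undisturbed, with the knob at scene-crop (318,568) and the gripper over it. I'll descend to TCP z≈112, so the tips stay about 4 mm above the collar.

```bash
python3 -m creep '[[0.01,-0.01,0.25,0,0,0],[0,0,0.35,0,0,0],[0,0,0.35,0,0,0],[0,0,0.25,0,0,0],[0,0,0.2,0,0,0],[0,0,0.1,0,0,0],[0,0,0.08,0,0,0],[0,0,0,0,0,0]]'; python3 -m creep '[[0,0,0,0,0,0],[0,0,0,0,0,0],[0,0,0,0,0,0]]' ; python3 - <<'E'
from h import *
a=cams.grab_frame("scene");S()
crop(a,240,190,130,110,6,"pics/s8.png")
E
```

```text
clock: 10.22
eef_pos: [610.5, -18.8, 112.0]
tcp_rot: [-3.142, 0.001, -0.001]
contact_force: [-0.3, 0.3, 0.3]
opening: 0.996
clock: 10.47
eef_pos: [611.8, -18.3, 114.3]
tcp_rot: [3.142, -0.002, 0.0]
contact_force: [0.2, -0.2, -0.1]
opening: 1.001
10.52 [611.7 -18.3 114.1] [ 3.1415e+00 -2.0000e-03  1.0000e-04] [ 0.6 -0.1  0.8] 1.006
```

View pics/s8.png

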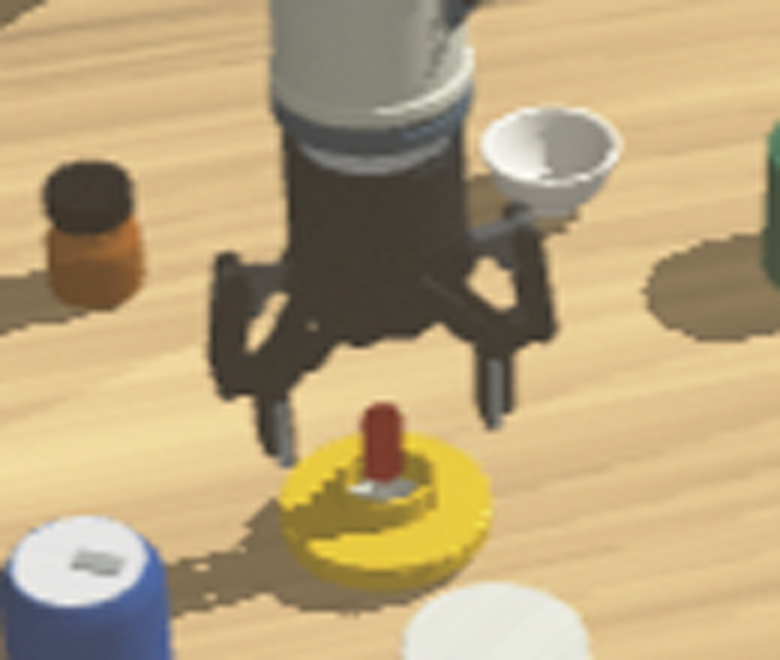

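```bash
python3 -m creep '[[0,0,0,0,0,0],[0,0,0,0,0,0],[0,0,0,0,0,0]]' ; python3 -m creep '[[0,0,0,0,0,0],[0,0,0,0,0,0],[0,0,0,0,0,0],[0,0,0,0,0,0],[0,0,0,0,0,0],[0,0,0,0,0,0],[0,0,0,0,0,0]]' 1 60; python3 - <<'E'
from h import *
a=cams.grab_frame("scene");S()
crop(a,240,190,130,110,6,"pics/s9.png")
E
```

```text
clock: 10.77
eef_pos: [611.1, -18.2, 113.2]
tcp_rot: [3.142, -0.0, 0.0]
contact_force: [0.4, 0.8, -0.8]
opening: 0.999
clock: 11.35
eef_pos: [610.8, -18.3, 112.7]
tcp_rot: [-3.142, 0.0, 0.0]
contact_force: [0.1, -0.7, -0.9]
opening: 0.184
11.4 [610.8 -18.3 112.7] [-3.1416e+00  4.0000e-04  1.0000e-04] [ 0.1  0.8 -0.2] 0.188
```

View pics/s9.png

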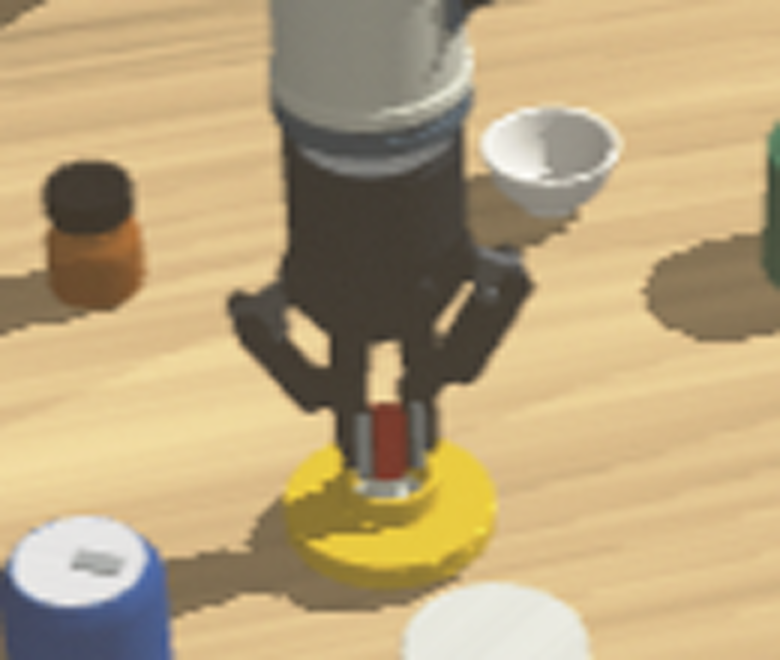

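The knob is held (388,440): the opening of 0.188 matches 18 mm, and the tips are just above the collar. I'll lift gently.

```bash
python3 -m creep '[[0,0,-0.05,0,0,0],[0,0,-0.1,0,0,0],[0,0,-0.15,0,0,0],[0,0,-0.2,0,0,0],[0,0,-0.25,0,0,0],[0,0,-0.2,0,0,0],[0,0,-0.15,0,0,0],[0,0,0,0,0,0]]'; python3 - <<'E'
from h import *
a=cams.grab_frame("scene");S()
crop(a,240,140,130,130,5,"pics/s10.png")
E
```

```text
clock: 12.07
eef_pos: [612.7, -18.3, 227.2]
tcp_rot: [3.141, -0.006, 0.0]
contact_force: [1.0, -1.1, -1.4]
opening: 0.192
12.12 [611.9 -18.3 225.2] [ 3.1415e+00 -4.1000e-03  1.0000e-04] [ 0.1 -0.3 -2. ] 0.19
```

View pics/s10.png

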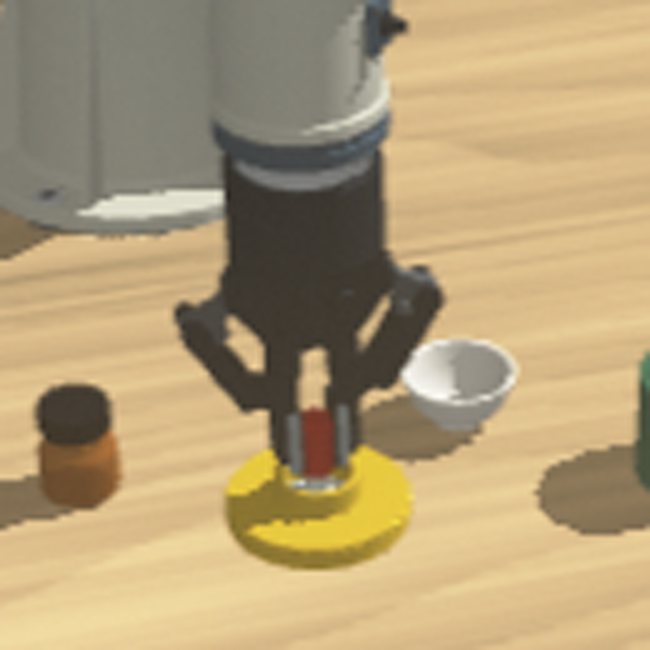

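Both lids are up and level, disc at (318,505) and knob at (318,440). I'll carry them to above the canister.

```bash
python3 -m creep '[[-0.07,-0.15,0,0,0,0],[-0.14,-0.28,0,0,0,0],[-0.14,-0.28,0,0,0,0],[-0.14,-0.28,0,0,0,0],[-0.14,-0.28,0,0,0,0],[-0.14,-0.28,0,0,0,0],[-0.14,-0.28,0,0,0,0],[-0.14,-0.28,0,0,0,0]]'; python3 -m creep '[[-0.14,-0.28,0,0,0,0],[-0.12,-0.22,0,0,0,0],[0,0,0,0,0,0],[0,0,0,0,0,0],[0,0,0,0,0,0],[0,0,0,0,0,0],[0,0,0,0,0,0],[0,0,0,0,0,0]]'; python3 - <<'E'
from h import *
a=cams.grab_frame("scene");b=cams.grab_frame("top");S()
crop(a,330,110,110,140,5,"pics/s11.png");crop(b,150,240,120,100,6,"pics/t11.png")
E
```

```text
clock: 12.78
eef_pos: [503.7, 194.1, 221.5]
tcp_rot: [3.141, 0.002, 0.0]
contact_force: [0.0, 0.8, -0.7]
opening: 0.19
clock: 13.45
eef_pos: [480.2, 242.0, 222.7]
tcp_rot: [3.141, 0.0, -0.001]
contact_force: [0.9, -1.1, -1.8]
opening: 0.184
13.55 [480.2 242.2 222.8] [ 3.1416e+00  0.0000e+00 -1.0000e-03] [-0.4  0.  -2.1] 0.188
```

View pics/s11.png

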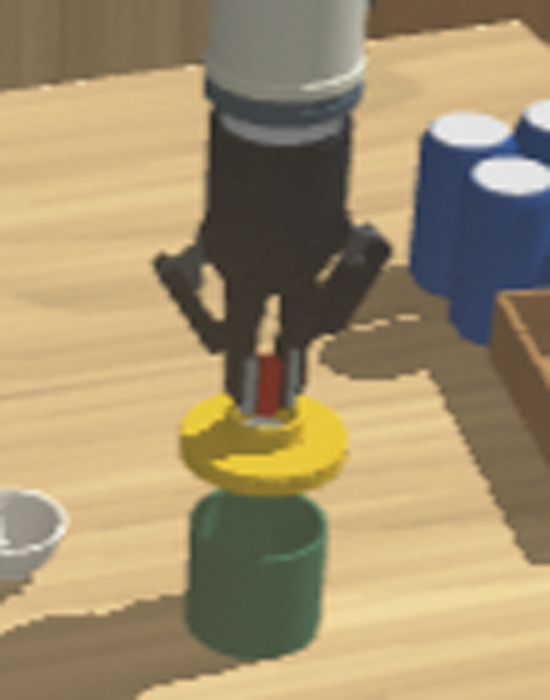

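View pics/t11.png

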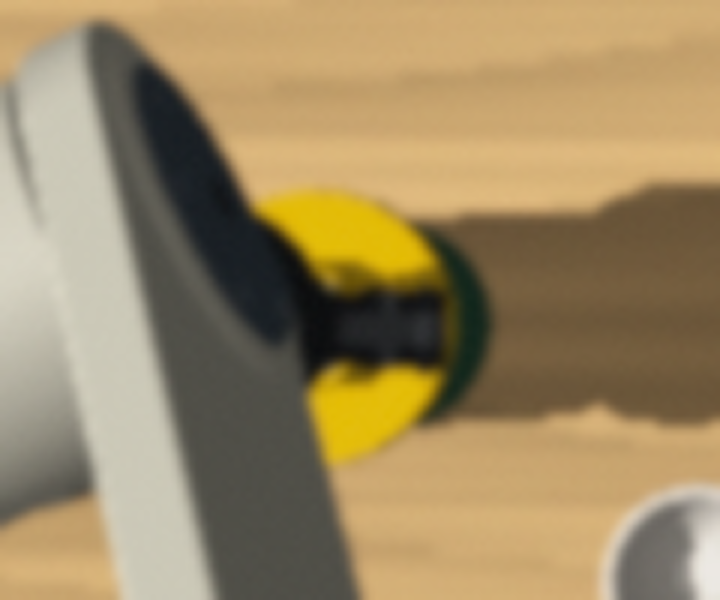

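```bash
python3 - <<'E'
from h import *
a=cams.grab_frame("scene");b=cams.grab_frame("top");S()
a0=dict(a,pixels=cv2.imread("pics/scene0.png")[:,:,::-1]);b0=dict(b,pixels=cv2.imread("pics/top0.png")[:,:,::-1])
def ov(f,x,y,w,h,s,circs):
    c=cv2.resize(np.ascontiguousarray(f["pixels"][y:y+h,x:x+w,::-1]),None,fx=s,fy=s,interpolation=cv2.INTER_CUBIC)
    for p,r in circs: circ(f,c,p,r,np.array([x,y]),s,(255,0,255))
    return c
C=(479.7,242.9)
cc=[((*C,70),40),((*C,70),36),((*C,0),40)]
L=(480.2,242.2)
# lid: foot at 222.8-112.7=110.1 -> disc underside z+18, top +21, skirt end +8
z=110.1
ll=[((*L,z+21),47),((*L,z+8),47)]
i1=ov(a0,350,195,64,55,6,cc);i2=ov(b0,180,268,64,55,6,cc)
i3=ov(a,350,165,64,80,6,ll+cc);i4=ov(b,165,255,64,80,6,ll+cc)
cv2.imwrite("pics/ov1.png",np.vstack([np.hstack([i1,i2])]));cv2.imwrite("pics/ov2.png",np.hstack([i3,i4]))
E
```

```text
13.65 [480.1 242.4 222.9] [-3.1416e+00 -0.0000e+00 -6.0000e-04] [ 0.3  0.5 -1.9] 0.192
```

View pics/ov1.png

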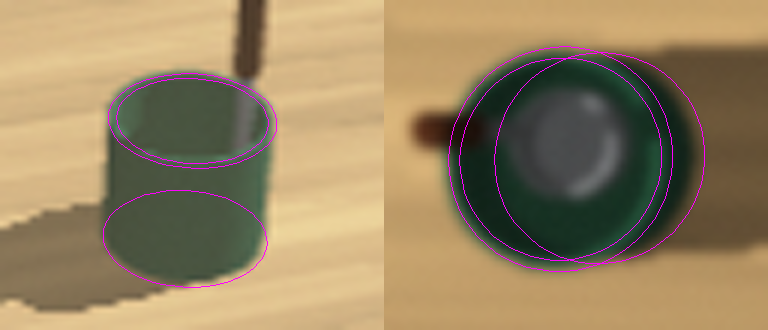

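View pics/ov2.png

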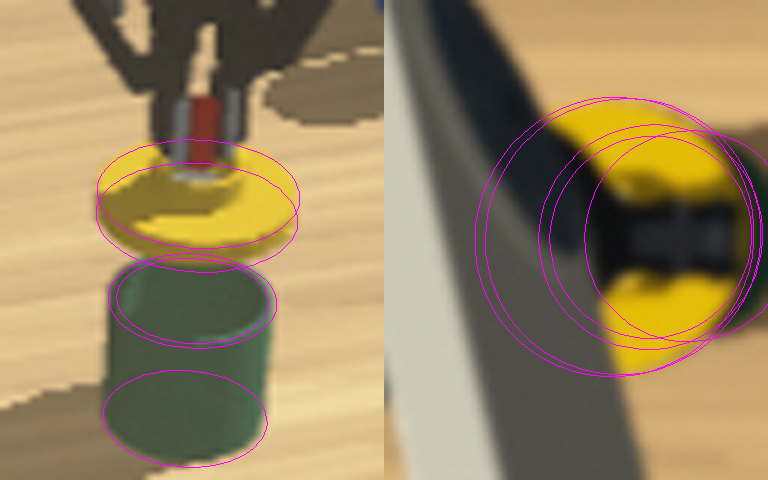

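```bash
cat > fit.py <<'E'
from h import *
from scipy.optimize import least_squares
U=8
def contour(f,box,kind):
    x,y,w,h=box
    c=f["pixels"][y:y+h,x:x+w].astype(np.float32)
    c=cv2.resize(c,None,fx=U,fy=U,interpolation=cv2.INTER_LINEAR)
    r,g,b=c[...,0],c[...,1],c[...,2]
    m=(np.minimum(r,g)>1.0*b*2.2)&(g>0.6*r) if kind=="y" else (g>r*1.12)
    m=m.astype(np.uint8)
    n,l,st,_=cv2.connectedComponentsWithStats(m);k=1+np.argmax(st[1:,4]);m=(l==k).astype(np.uint8)
    cs,_=cv2.findContours(m,cv2.RETR_EXTERNAL,cv2.CHAIN_APPROX_NONE);q=max(cs,key=len)[:,0].astype(float)
    return np.array([x,y])+(q+.5)/U-.5, m
def hull(f,c,rings):
    P=[proj(f,[c[0]+r*np.cos(t),c[1]+r*np.sin(t),z]) for z,r in rings for t in np.linspace(0,2*np.pi,120)]
    return cv2.convexHull(np.array(P,np.float32))
def fit(f,pts,rings,x0):
    res=lambda c:np.array([cv2.pointPolygonTest(hull(f,c,rings),(float(p[0]),float(p[1])),True) for p in pts[::4]])
    s=least_squares(res,x0,loss="soft_l1",f_scale=.3,diff_step=1e-4);return s.x.round(2),np.abs(res(s.x)).mean().round(2)
E
python3 - <<'E'
from fit import *
a=cams.grab_frame("scene");b=cams.grab_frame("top");s=S()
a0=dict(a,pixels=cv2.imread("pics/scene0.png")[:,:,::-1]);b0=dict(b,pixels=cv2.imread("pics/top0.png")[:,:,::-1])
R0=[(70,40),(0,40)]
for n,f,box in(("scene",a0,(355,200,55,48)),("top",b0,(182,268,60,55))):
    p,m=contour(f,box,"g");cv2.imwrite(f"pics/m_{n}.png",m*255)
    print("can",n,fit(f,p,R0,[480,243]))
z=s["eef_pos"][2]-112.7;L=[(z+21,47),(z+8,47)]
p,m=contour(a,(355,165,60,60),"y");cv2.imwrite("pics/ml_scene.png",m*255)
v=proj(a,[480,242,z+14])[1]
print("lid scene",fit(a,p[p[:,1]>v+2],L,[480,243]))
p,m=contour(b,(190,260,50,75),"y");cv2.imwrite("pics/ml_top.png",m*255)
c=proj(b,[480,242,z+21]); pp=p[(np.hypot(*(p-c).T)>18)&(p[:,0]>c[0])]
print("lid top",fit(b,pp,L,[480,243]),len(pp))
# same on lids at start
R1=[(21,47),(8,47)]
p,m=contour(a0,(280,255,50,40),"y");v=proj(a0,[610,-19,14])[1]
print("start lid scene",fit(a0,p[p[:,1]>v+1],R1,[610,-19]))
p,m=contour(b0,(300,210,60,55),"y");print("start lid top",fit(b0,p,R1,[610,-19]))
E
```

```text
13.75 [480.1 242.5 222.9] [-3.1415e+00 -1.0000e-04 -3.0000e-04] [-0.4 -0.4 -2.7] 0.19
can scene (array([474.45, 241.98]), np.float64(2.0))
can top (array([478.15, 243.2 ]), np.float64(4.26))
lid scene (array([472.44, 245.12]), np.float64(0.23))
lid top (array([479.61, 246.19]), np.float64(0.68)) 660
start lid scene (array([605.63, -19.39]), np.float64(0.25))
start lid top (array([611.85, -18.9 ]), np.float64(0.25))
```

```bash
cd pics; python3 -c "
import cv2,numpy as np
I=[cv2.imread(f'm{k}.png') for k in('_scene','_top','l_scene','l_top')]
H=max(i.shape[0] for i in I)
o=np.hstack([cv2.copyMakeBorder(i,0,H-i.shape[0],0,6,0,value=(90,0,90)) for i in I]);cv2.imwrite('masks.png',cv2.resize(o,None,fx=.42,fy=.42))"
```

```text
(no output)
```

View pics/masks.png

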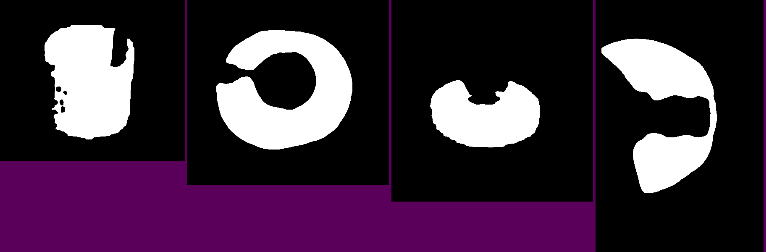

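```bash
python3 - <<'E'
from fit import *
a=cams.grab_frame("scene");b=cams.grab_frame("top");s=S()
a0=dict(a,pixels=cv2.imread("pics/scene0.png")[:,:,::-1]);b0=dict(b,pixels=cv2.imread("pics/top0.png")[:,:,::-1])
def cont(f,box,fn):
    x,y,w,h=box
    c=cv2.resize(f["pixels"][y:y+h,x:x+w].astype(np.float32),None,fx=U,fy=U,interpolation=cv2.INTER_LINEAR)
    m=fn(c[...,0],c[...,1],c[...,2]).astype(np.uint8)
    m=cv2.morphologyEx(cv2.copyMakeBorder(m,40,40,40,40,cv2.BORDER_CONSTANT),cv2.MORPH_CLOSE,np.ones((25,25)))[40:-40,40:-40]
    n,l,st,_=cv2.connectedComponentsWithStats(m);k=1+np.argmax(st[1:,4]);m=(l==k).astype(np.uint8)
    cs,_=cv2.findContours(m,cv2.RETR_EXTERNAL,cv2.CHAIN_APPROX_NONE);q=max(cs,key=len)[:,0].astype(float)
    return np.array([x,y])+(q+.5)/U-.5,m
green=lambda r,g,b:(g>r*1.0)
yel=lambda r,g,b:(b<0.42*r)&(g>.55*r)
def rfit(f,p,rings,x0,flt=None):
    for tol in(4,2,1.2):
        h=hull(f,x0,rings);d=np.array([abs(cv2.pointPolygonTest(h,(float(u),float(v)),True)) for u,v in p])
        q=p[d<tol];x0,e=fit(f,q,rings,x0)
    return x0,e,len(q)
R0=[(70,40),(0,40)]
ms=[]
p,m=cont(a0,(350,195,64,55),green);ms.append(m);print("can scene",rfit(a0,p,R0,[480,243]))
p,m=cont(b0,(178,264,64,60),green);ms.append(m);print("can top",rfit(b0,p,R0,[480,243]))
# pot-free: rim only arcs
z=s["eef_pos"][2]-112.7;L=[(z+21,47),(z+8,47)]
p,m=cont(a,(355,165,60,60),yel);ms.append(m);v=proj(a,[480,242,z+14])[1]
print("lid scene",rfit(a,p[p[:,1]>v],L,[480,243]))
p,m=cont(b,(190,260,50,75),yel);ms.append(m);print("lid top",rfit(b,p,L,[480,243]))
R1=[(21,47),(8,47)]
p,m=cont(a0,(280,255,50,40),yel);ms.append(m);v=proj(a0,[610,-19,14])[1]
print("start scene",rfit(a0,p[p[:,1]>v],R1,[610,-19]))
p,m=cont(b0,(300,210,60,55),yel);print("start top",rfit(b0,p,R1,[610,-19]))
H=max(i.shape[0] for i in ms)
cv2.imwrite('pics/masks2.png',cv2.resize(np.hstack([cv2.copyMakeBorder(i*255,0,H-i.shape[0],0,6,0,value=90) for i in ms]),None,fx=.3,fy=.3))
E
```

```text
13.85 [480.  242.6 222.9] [-3.1416e+00 -0.0000e+00 -1.0000e-04] [-0.3  0.3 -2.2] 0.188
can scene (array([475.45, 243.73]), np.float64(0.41), 812)
can top (array([479.65, 246.79]), np.float64(0.61), 841)
lid scene (array([472.94, 245.23]), np.float64(0.2), 313)
lid top (array([479.6 , 245.63]), np.float64(0.25), 632)
start scene (array([606.89, -20.18]), np.float64(0.2), 359)
start top (array([611.87, -18.99]), np.float64(0.57), 976)
```

View pics/masks2.png

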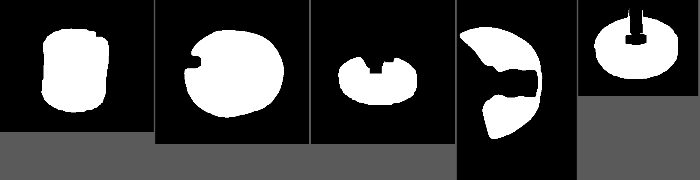

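```bash
python3 -m creep '[[0,0,0.1,0,0,0],[0,0,0.1,0,0,0],[0,0,0.1,0,0,0],[0,0,0.05,0,0,0],[0,0,0,0,0,0],[0,0,0,0,0,0],[0,0,0,0,0,0],[0,0,0,0,0,0]]'; python3 - <<'E'
from h import *
a=cams.grab_frame("scene");S()
crop(a,350,165,64,80,9,"pics/s12.png")
E
```

```text
clock: 14.52
eef_pos: [480.2, 242.9, 188.2]
tcp_rot: [-3.141, -0.001, 0.0]
contact_force: [-0.6, -0.3, -1.2]
opening: 0.194
14.57 [480.2 242.9 188.3] [-3.1412e+00 -7.0000e-04  1.0000e-04] [-0.  -1.1 -1.4] 0.186
```

View pics/s12.png

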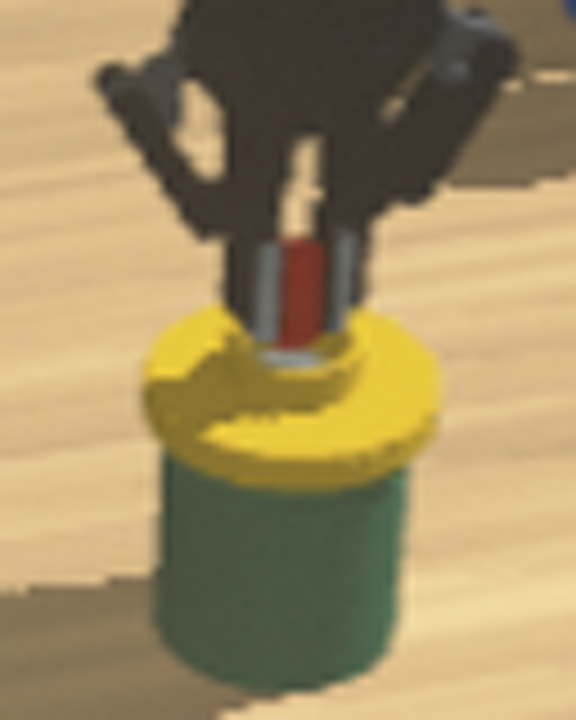

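```bash
python3 - <<'E'
from fit import *
a=cams.grab_frame("scene");s=S();z=s["eef_pos"][2]-112.7
for y in (241,243,245):
  for x in (478,480,482):
    h=hull(a,(x,y),[(z+21,47),(z+8,47)])[:,0]; g=hull(a,(x,y),[(70,40),(0,40)])[:,0]
    f=lambda v,o:round((v-o+.5)*9-.5)
    print(x,y,"lid L/R/bot",f(h[:,0].min(),350),f(h[:,0].max(),350),f(h[:,1].max(),165),"can bot",f(g[:,1].max(),165),"L/R",f(g[:,0].min(),350),f(g[:,0].max(),350))
E
```

```text
14.62 [480.1 242.8 188.3] [-3.1413e+00 -7.0000e-04  1.0000e-04] [ 0.7 -0.2 -0.9] 0.191
478 241 lid L/R/bot 134 435 497 can bot 698 L/R 147 407
480 241 lid L/R/bot 136 437 501 can bot 702 L/R 149 409
482 241 lid L/R/bot 138 440 504 can bot 705 L/R 151 412
478 243 lid L/R/bot 140 441 496 can bot 697 L/R 153 413
480 243 lid L/R/bot 142 443 500 can bot 701 L/R 155 415
482 243 lid L/R/bot 144 446 503 can bot 704 L/R 157 418
478 245 lid L/R/bot 146 447 495 can bot 696 L/R 159 419
480 245 lid L/R/bot 148 449 499 can bot 700 L/R 161 421
482 245 lid L/R/bot 150 452 502 can bot 703 L/R 163 424
```

The lid spans x 143–441 and the canister 153–408 (crop pixels), so the lid sits about 1.3 mm too far in +y. I'll correct that and lower in stages.

```bash
python3 -m creep '[[-0.005,0.013,0,0,0,0],[0,0,0.03,0,0,0],[0,0,0.03,0,0,0],[0,0,0.03,0,0,0],[0,0,0,0,0,0],[0,0,0,0,0,0],[0,0,0,0,0,0],[0,0,0,0,0,0]]'; python3 -m creep '[[0,0,0.03,0,0,0],[0,0,0.02,0,0,0],[0,0,0,0,0,0],[0,0,0,0,0,0],[0,0,0,0,0,0]]'; python3 - <<'E'
from h import *
a=cams.grab_frame("scene");S()
crop(a,350,165,64,80,9,"pics/s13.png")
E
```

```text
clock: 15.28
eef_pos: [479.4, 241.4, 178.9]
tcp_rot: [3.142, 0.0, 0.0]
contact_force: [1.0, -0.7, -1.7]
opening: 0.187
clock: 15.7
eef_pos: [479.4, 241.5, 173.7]
tcp_rot: [-3.141, 0.0, 0.0]
contact_force: [0.1, 2.3, -2.8]
opening: 0.193
15.75 [479.4 241.5 173.7] [-3.1416e+00  1.0000e-04  1.0000e-04] [-0.6  3.  -3.8] 0.189
```

View pics/s13.png

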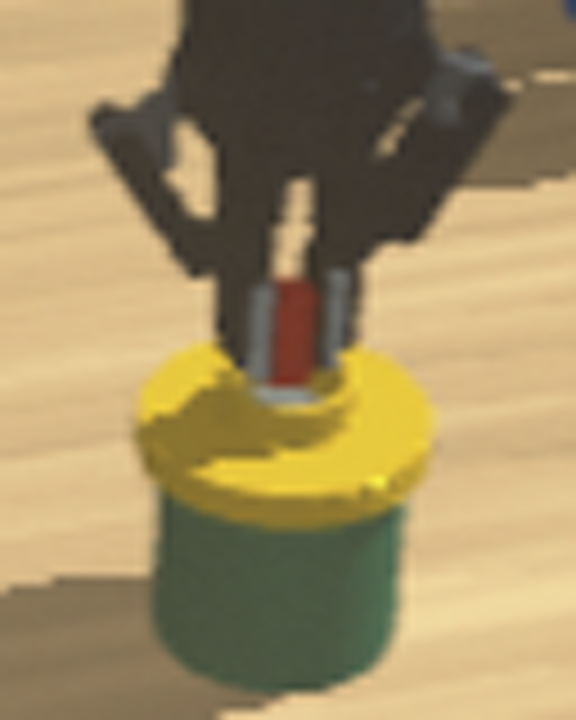

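The plug has entered the mouth (TCP z 173.7). A +3 N side force in y says to ease about 1 mm that way, then I'll go on down.

```bash
python3 -m creep '[[0,-0.01,0,0,0,0],[0,0,0.02,0,0,0],[0,0,0.01,0,0,0],[0,0,0.01,0,0,0],[0,0,0,0,0,0],[0,0,0,0,0,0],[0,0,0,0,0,0],[0,0,0,0,0,0]]'; python3 -m creep '[[0,0,0.01,0,0,0],[0,0,0,0,0,0],[0,0,0,0,0,0],[0,0,0,0,0,0]]'; python3 - <<'E'
from h import *
S()
E
```

```text
clock: 16.42
eef_pos: [479.5, 242.4, 169.9]
tcp_rot: [3.142, -0.0, 0.0]
contact_force: [0.4, -0.1, -1.0]
opening: 0.188
clock: 16.75
eef_pos: [479.4, 242.4, 168.9]
tcp_rot: [3.142, 0.0, 0.0]
contact_force: [0.2, 0.4, -1.5]
opening: 0.184
16.75 [479.4 242.4 168.9] [3.1416e+00 0.0000e+00 1.0000e-04] [ 0.2  0.4 -1.5] 0.184
```

```bash
python3 -m creep '[[0,0,0.005,0,0,0],[0,0,0,0,0,0],[0,0,0,0,0,0],[0,0,0,0,0,0]]';  python3 -m creep '[[0,0,0.005,0,0,0],[0,0,0,0,0,0],[0,0,0,0,0,0],[0,0,0,0,0,0]]'; python3 -m creep '[[0,0,0.005,0,0,0],[0,0,0,0,0,0],[0,0,0,0,0,0],[0,0,0,0,0,0]]'; python3 - <<'E'
from h import *
a=cams.grab_frame("scene");S()
crop(a,350,165,64,80,9,"pics/s14.png")
E
```

```text
clock: 17.08
eef_pos: [479.5, 242.4, 168.7]
tcp_rot: [-3.142, -0.0, 0.0]
contact_force: [-1.3, -1.9, 3.7]
opening: 0.19
clock: 17.42
eef_pos: [479.6, 242.4, 168.5]
tcp_rot: [-3.141, -0.0, 0.0]
contact_force: [-3.2, -2.2, 9.9]
opening: 0.192
clock: 17.75
eef_pos: [479.7, 242.4, 168.5]
tcp_rot: [-3.141, -0.001, 0.0]
contact_force: [-3.4, -2.7, 15.7]
opening: 0.183
17.8 [479.6 242.4 168.5] [-3.1414e+00 -6.0000e-04  1.0000e-04] [-3.9 -3.4 14.3] 0.187
```

View pics/s14.png

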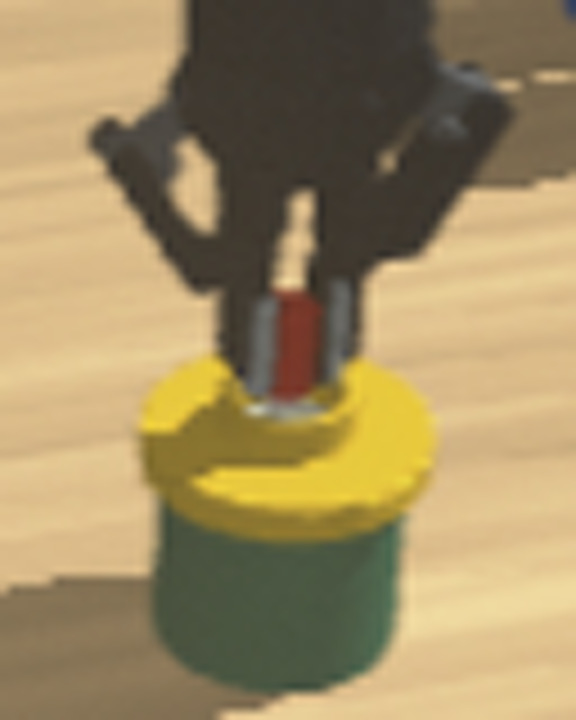

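Firm contact comes at TCP z 168.6, as predicted for a seated lid (168.7). I'll ease off the preload and release.

```bash
python3 -m creep '[[0,0,-0.01,0,0,0],[0,0,0,0,0,0],[0,0,0,0,0,0],[0,0,0,0,0,0]]';  python3 -m creep '[[0,0,0,0,0,0],[0,0,0,0,0,0],[0,0,0,0,0,0],[0,0,0,0,0,0],[0,0,0,0,0,0],[0,0,0,0,0,0],[0,0,0,0,0,0],[0,0,0,0,0,0]]' -1; python3 - <<'E'
from h import *
a=cams.grab_frame("scene");b=cams.grab_frame("top");S()
crop(a,350,165,64,80,9,"pics/s15.png")
crop(b,150,240,120,100,6,"pics/t15.png")
E
```

```text
clock: 18.13
eef_pos: [479.6, 242.5, 168.6]
tcp_rot: [-3.141, -0.0, 0.0]
contact_force: [-1.1, -1.8, 5.7]
opening: 0.19
clock: 18.8
eef_pos: [479.4, 242.4, 168.3]
tcp_rot: [3.142, 0.0, 0.0]
contact_force: [-0.0, -0.3, 0.6]
opening: 1.003
18.9 [479.4 242.4 168.4] [-3.1416e+00 -0.0000e+00  1.0000e-04] [ 0.1 -0.1  0. ] 1.001
```

View pics/s15.png

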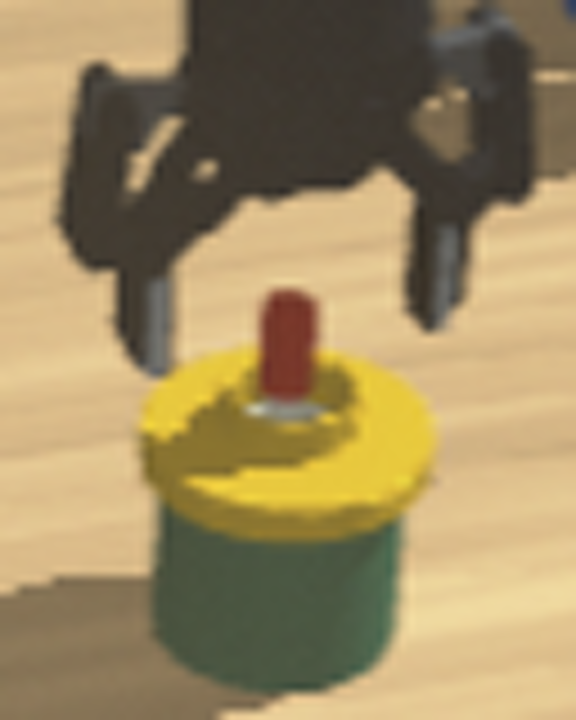

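```bash
python3 -m creep '[[0,0,0,0,0,0],[0,0,0,0,0,0],[0,0,0,0,0,0],[0,0,0,0,0,0],[0,0,0,0,0,0]]' -0.15; python3 - <<'E'
from h import *
a=cams.grab_frame("scene");s=S()
x,y,w,h,k=345,150,74,80,8
c=cv2.resize(np.ascontiguousarray(a["pixels"][y:y+h,x:x+w,::-1]),None,fx=k,fy=k,interpolation=cv2.INTER_CUBIC)
e=s["eef_pos"];o=s["opening"]*85/2
for sg in(1,-1):
  for d,col in((60,(255,0,0)),(67,(0,255,0)),(73,(255,0,255))):
    for xx in (-11,11):
      q=(proj(a,[e[0]+xx,e[1]+sg*o,e[2]-d])-[x,y]+.5)*k-.5;cv2.circle(c,tuple(int(v) for v in q),3,col,-1)
cv2.imwrite("pics/s16.png",c)
E
```

```text
clock: 19.32
eef_pos: [479.4, 242.4, 168.4]
tcp_rot: [3.142, 0.0, 0.0]
contact_force: [0.4, -0.1, 0.0]
opening: 0.571
19.37 [479.4 242.4 168.4] [3.1416e+00 0.0000e+00 1.0000e-04] [-0.6  0.3  0.2] 0.578
```

View pics/s16.png

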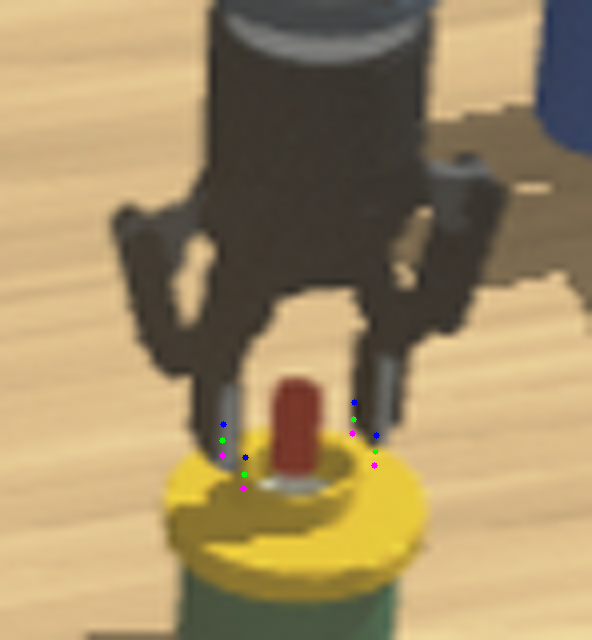

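View pics/t15.png

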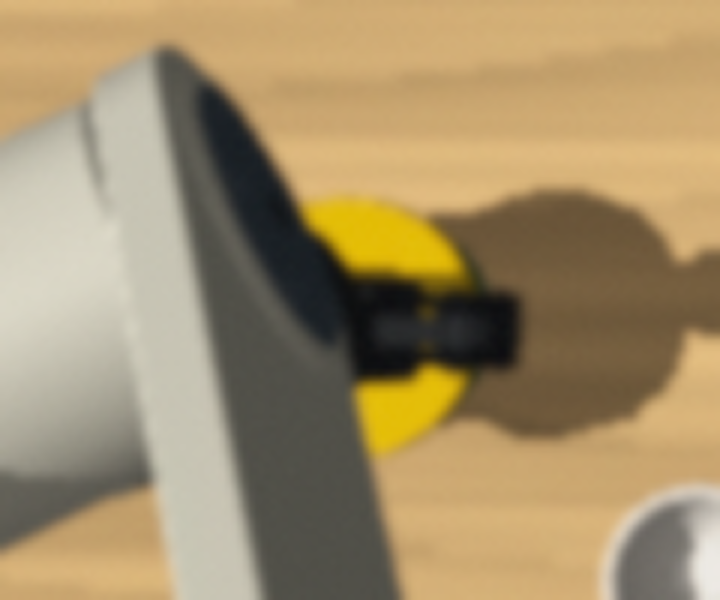

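At half-closed the fingertips stand about 68 mm ahead of the TCP, with the tips at (235,470) and (375,445). I'll descend to TCP z≈149 for the collar, which leaves the tips 2–3 mm above the disc.

```bash
python3 -m creep '[[0,0,0,0,0,0],[0,0,0,0,0,0],[0,0,0.06,0,0,0],[0,0,0.06,0,0,0],[0,0,0.05,0,0,0],[0,0,0.02,0,0,0],[0,0,0,0,0,0],[0,0,0,0,0,0]]' -0.4;python3 -m creep '[[0,0,0,0,0,0],[0,0,0,0,0,0],[0,0,0,0,0,0]]'; python3 - <<'E'
from h import *
a=cams.grab_frame("scene");S()
crop(a,345,150,74,80,8,"pics/s17.png")
E
```

```text
clock: 20.03
eef_pos: [479.3, 242.4, 149.1]
tcp_rot: [3.141, 0.001, 0.0]
contact_force: [0.3, 0.2, 0.8]
opening: 0.696
clock: 20.28
eef_pos: [479.6, 242.5, 149.6]
tcp_rot: [-3.141, -0.0, 0.0]
contact_force: [-0.0, -0.1, 0.6]
opening: 0.704
20.33 [479.5 242.5 149.6] [-3.1414e+00 -3.0000e-04  0.0000e+00] [ 0.3 -0.2  0.4] 0.695
```

View pics/s17.png

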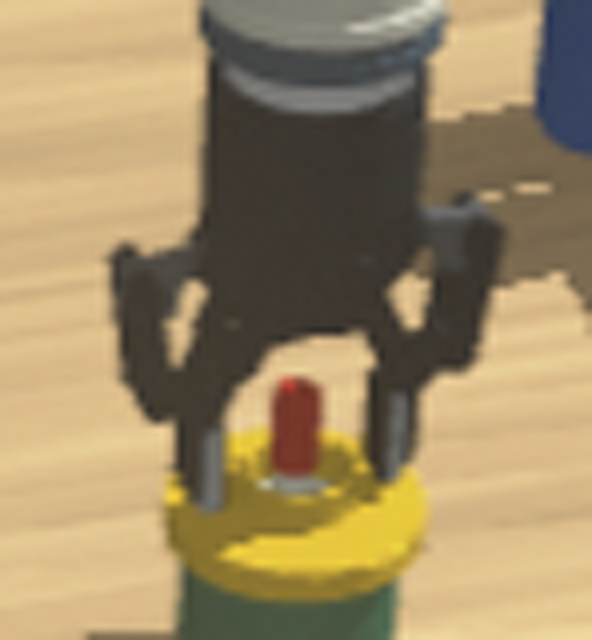

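```bash
python3 -m creep '[[0,0,0,0,0,0],[0,0,0,0,0,0],[0,0,0,0,0,0],[0,0,0,0,0,0],[0,0,0,0,0,0],[0,0,0,0,0,0],[0,0,0,0,0,0],[0,0,0,0,0,0]]' 1 25; python3 - <<'E'
from h import *
a=cams.grab_frame("scene");S()
crop(a,345,150,74,95,6,"pics/s18.png")
E
```

```text
clock: 21.0
eef_pos: [479.6, 242.5, 149.7]
tcp_rot: [-3.141, -0.0, 0.0]
contact_force: [-1.5, -0.2, 5.9]
opening: 0.494
21.05 [479.5 242.5 149.7] [-3.1414e+00 -3.0000e-04  1.0000e-04] [-1.2  0.   5.7] 0.494
```

View pics/s18.png

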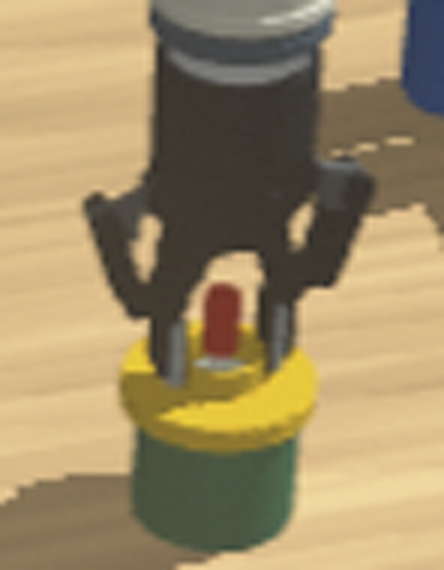

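The collar is held (opening 0.494, about 42 mm, near 44). I'll lift straight up, slowly at first.

```bash
python3 -m creep '[[0,0,-0.01,0,0,0],[0,0,-0.01,0,0,0],[0,0,-0.02,0,0,0],[0,0,-0.03,0,0,0],[0,0,-0.05,0,0,0],[0,0,-0.05,0,0,0],[0,0,-0.05,0,0,0],[0,0,0,0,0,0]]'; python3 - <<'E'
from h import *
a=cams.grab_frame("scene");S()
crop(a,345,140,74,105,5,"pics/s19.png")
E
```

```text
clock: 21.72
eef_pos: [480.0, 242.7, 172.7]
tcp_rot: [-3.141, -0.002, 0.0]
contact_force: [1.2, 0.7, -2.0]
opening: 0.496
21.77 [479.8 242.6 172.2] [-3.1409e+00 -1.3000e-03  1.0000e-04] [ 0.2  0.4 -0.6] 0.496
```

View pics/s19.png

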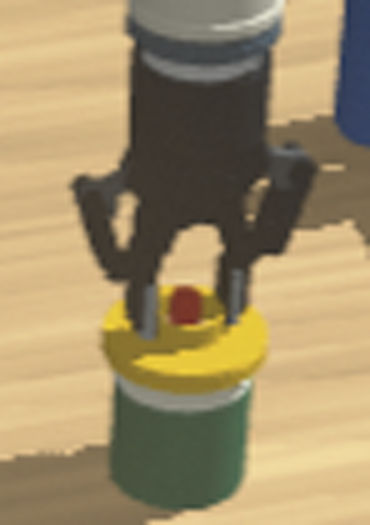

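The outer lid lifts alone. The white flange stays on the rim at (180,395), and the knob (185,305) no longer stands out of the collar. I'll keep going up.

```bash
python3 -m creep '[[0,0,-0.05,0,0,0],[0,0,-0.1,0,0,0],[0,0,-0.1,0,0,0],[0,0,-0.1,0,0,0],[0,0,-0.1,0,0,0],[0,0,-0.1,0,0,0],[0,0,-0.1,0,0,0],[0,0,-0.05,0,0,0]]'; python3 -m creep '[[0,0,0,0,0,0],[0,0,0,0,0,0],[0,0,0,0,0,0],[0,0,0,0,0,0],[0,0,0,0,0,0],[0,0,0,0,0,0],[0,0,0,0,0,0],[0,0,0,0,0,0]]';python3 - <<'E'
from h import *
a=cams.grab_frame("scene");b=cams.grab_frame("top");S()
crop(a,160,120,270,200,2.9,"pics/s20.png");crop(b,380,225,100,80,7,"pics/t20.png")
E
```

```text
clock: 22.43
eef_pos: [479.9, 242.7, 243.3]
tcp_rot: [-3.141, -0.002, 0.0]
contact_force: [0.1, 0.3, -1.2]
opening: 0.491
clock: 23.1
eef_pos: [479.4, 242.4, 241.2]
tcp_rot: [3.141, 0.0, 0.0]
contact_force: [0.5, -0.7, -0.1]
opening: 0.494
23.2 [479.4 242.4 241.3] [3.1415e+00 1.0000e-04 1.0000e-04] [ 0.1  0.1 -0.9] 0.489
```

View pics/s20.png

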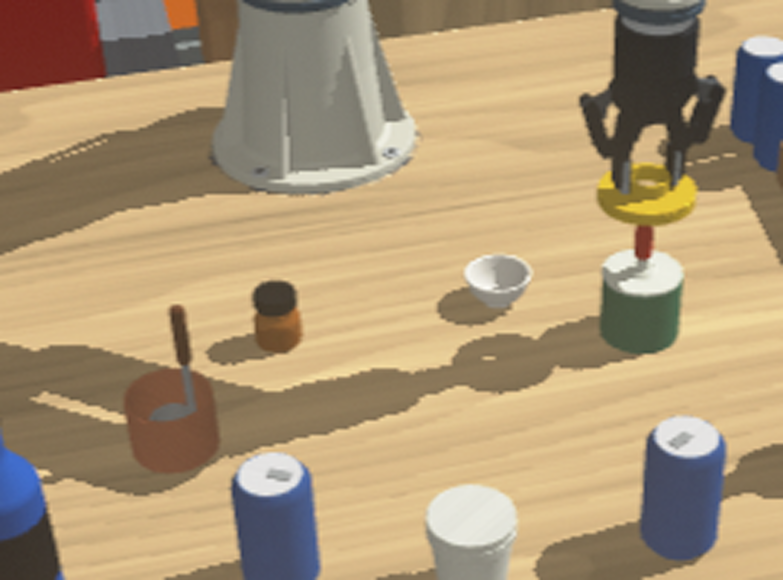

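View pics/t20.png

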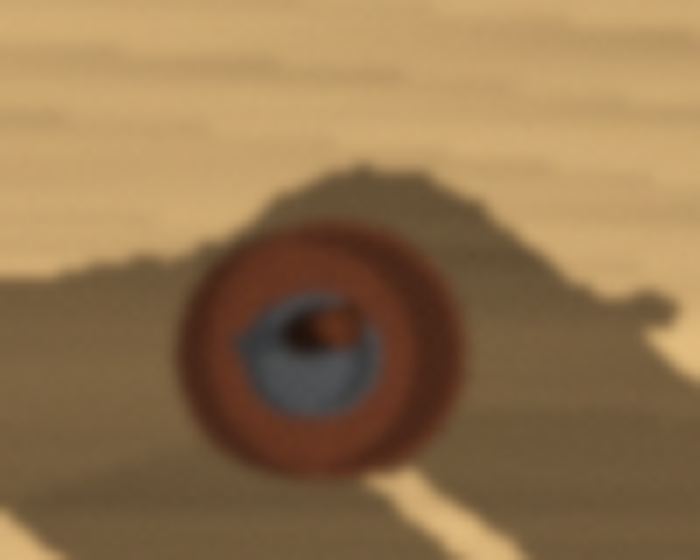

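The outer lid is held level at scene (647,192). The inner lid is seated (643,272) with its knob clear below. The dipper stands in the pot, cup near centre, and the arm is still. Handing in.

```bash
python3 - <<'E'
from h import *
s=S();print(np.abs(s["qvel"]).max());order.sign_off()
E
```

```text
23.2 [479.4 242.4 241.3] [3.1415e+00 1.0000e-04 1.0000e-04] [ 0.1  0.1 -0.9] 0.489
0.0011314097368309445
the job is handed in; nothing more can be done
```

I did the whole job and handed it in at 23.2 s; the sign-off gives no verdict.

**What I did:** I moved the dipper into the copper pot and let go. I carried both lids by the red knob onto the canister and released them there. Then I lifted the yellow outer lid off by its collar, and the gripper is still holding it.

**Last checks:**
- **Dipper:** it stands upright in the pot, with its cup near the centre.
- **Inner lid:** firm contact came at TCP z 168.6, against a predicted 168.7. The last picture shows it still flat on the rim after the outer lid came off.
- **Outer lid:** held level at a 25 N grip setting. The collar centre works out at about 176 mm, against the 144 mm needed. The arm was still, with joint speeds no higher than about 0.001 rad/s.
- **Canister and the items I left alone:** none of those in the last picture looked moved. I judged this by eye and did not measure it.

**Disagreements:** fitting outlines in the scene camera put things 4–7 mm nearer the robot in x than the top camera and the arm readings did. A 1.3 mm correction in y also read about 1 mm too far once the plug was in the mouth (+3 N side force), so I eased it back. The gripper opening read about 1–2 mm less than the true width on all three grasps.

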